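# Call out the next tube and its cradle

## Robot

A 7-joint arm with a two-finger parallel gripper is mounted at the origin on the work surface. World frame = base frame: x ahead of the robot, y to its left, z up, the work surface at z = 0. Lengths are in m, angles in rad, forces in N, time in s.
With the tool pointing down it reaches from about 0.4 to 0.85 m from the base axis. Payload 10.4 kg.
Tool frame: the origin (TCP) lies between the finger pads; the fingertips stand 14 mm ahead of it and the grasp point (between the pads) lies 5 mm behind it; z points along the fingers, y is the direction in which the jaws open and shut (so a half turn about z gives the same grasp; the last joint's range is limited). The gripper opens to 87 mm and grips with 3 to 60 N. Pads are 19 mm wide; open, the fingers measure 117 mm over their backs; the gripper's body (75 mm by 190 mm) begins 51 mm behind the grasp point.
Start: joints at [-1.243, 0.332, -0.065, 1.46, 0.022, 1.35, -0.088], TCP at [0.215, 0.587, 0.237] pointing down, gripper open.
Joint ranges: [-2.6, 2.6], [-0.5, 2.12], [-1.47, 1.34], [0.16, 2.42], [-1.27, 4.41], [0.06, 2.06], [-2.6, 2.6]. Speed limits (rad/s): [2.22, 2.22, 2.79, 2.79, 3.14, 3.14, 3.14].

## Interface

Orientations are given as a unit quaternion [x, y, z, w].
In Python, from bench import readout, camera, calibration, order gives the robot as it stands.
- The arm moves only by the tool apply_moves, never from a script. Its argument "deltas" is a list of rows, each an object with "translation": the shift along the world's x, y, z in m, a list of three; "turn": the turn, a rotation vector about the world's x, y, z in rad, a list of three; "hand": the finger opening in m, from 0 to 0.087. A call has 1 to 5 rows; each row shifts and turns the pose as measured when the row begins; what a row does not reach is not made up. A row lasts 1/10 s, in which the tool goes at most 50 mm and 8.59 degrees, less where a joint would pass 70% of its speed; a pose out of reach is approached as far as the arm can. A call with a gripper value outside its range is refused whole. The fingers move at their own pace and stop on an object; "newtons" is the grip in N (left out, the last holds). Time passes only in rows, so rows that do not move let the fingers close. It gives the time, the measured TCP pose, the force and the opening at its end, in the units of the state.
- readout.read_state(): the state, without advancing time (a new reading comes with each control period).
- camera(name): name is "side" or "top" or "wrist"; returns the picture (420x560x3 uint8, red, green, blue); there is no depth.
- calibration(name): a dict with "fx", "fy", "cx", "cy" (pixels), "extrinsics" (4x4, takes a point from world to camera coordinates). Camera axes: x right, y down, z forward; pixel columns grow to the right and rows downward; lengths in m; the calibration is good to about 2 mm. A picture is of the moment at which its call begins: read the wrist's pose just before it. calibration takes no time and is no camera call; for the wrist camera it gives the pose at the moment of the call.
- order.close_job(): hands the job in, once; it reports no verdict.
The state is a dict: "time": time; "joint_positions": joint angles; "joint_vel": joint speeds; "joint_torque": joint torques, N m; "ee_pos": TCP position; "eef_rot": TCP orientation; "ft_force": force on the tool from outside, world axes, zero at the start; "torque": the same for the moment, N m; "width": finger opening in m.
Only numpy, scipy, OpenCV 4.12 (cv2) and the standard library are available. Lean on these libraries where they do the work, as an engineer would, in place of code of your own. Each camera call takes 0.05 s, during which the arm holds its last target. There are 200 camera calls.

## Task

Show the operator the next notching job: point with the fingertips at the copper tube, holding them still about 3 cm above the middle of its open top for two seconds without touching it, then point in the same way at the V groove of the green cradle for two seconds, and then press the green ready button fully down and let it go. Do not touch, move or lift any tube, cradle or other loose thing on the bench, do not point at the other tubes or the yellow cradle, not even by passing low over them, and leave the red button alone.

Things in the scene. Friction and masses are not known exactly. Their poses are not given: they have to be found in the camera images.
- tube_copper: Reddish copper tube offcut standing on end on the bench, loose, 34 mm outside diameter with a 5 mm wall, 80 mm high. Origin: centre of its underside, z up along the tube; the centre of its open top end is 80 mm above the origin. This is the tube to point at.
- tube_brass: Yellowish brass tube offcut standing on end on the bench, loose, 34 mm outside diameter with a 5 mm wall, 65 mm high. Origin: centre of its underside, z up along the tube; the centre of its open top end is 65 mm above the origin. Leave alone.
- tube_bright: Bright grey steel tube offcut standing on end on the bench, loose, 36 mm outside diameter with a 5 mm wall, 75 mm high. Origin: centre of its underside, z up along the tube; the centre of its open top end is 75 mm above the origin. Leave alone.
- tube_blue: Blue-painted tube offcut standing on end on the bench, loose, 34 mm outside diameter with a 5 mm wall, 90 mm high. Origin: centre of its underside, z up along the tube; the centre of its open top end is 90 mm above the origin. Leave alone.
- cradle_green: Green-painted V cradle bolted to the bench: base 120 x 90 mm, two cheeks 75 mm high with bright steel faces forming an open V groove that runs along its own x. It cannot move. Origin: centre of its underside, z up; the middle of the V groove, level with the top of the cheeks, is 75 mm above it. This is the cradle to point at.
- cradle_yellow: Yellow-painted V cradle bolted to the bench: base 120 x 90 mm, two cheeks 75 mm high with bright steel faces forming an open V groove that runs along its own x. It cannot move. Origin: centre of its underside, z up; the middle of the V groove, level with the top of the cheeks, is 75 mm above it. Leave alone.
- ready_top (a point): Centre of the top face of the green push button (36 mm across) on a small grey housing fixed to the bench, about 18 mm above the bench: the ready button. It is pressed straight down.
- ready (a joint): Travel of the green ready button, m: 0 released, 0.006 fully down (about 5 N there); it springs back.
- stop_top (a point): Centre of the top face of the red stop button, same size and housing as the green one. Leave alone.
- stop (a joint): Travel of the red stop button, m: 0 released, 0.006 fully down.
- wrench: Steel wrench lying on the far part of the bench, loose bystander. Origin: under its middle.
- oil_bottle: Yellow bottle with a red cap, 60 mm diameter, 140 mm high, standing at the far right, loose bystander. Origin: centre of its underside.
- square_bar: Dark steel bar, 50 x 160 x 30 mm, lying at the far edge of the bench, loose bystander. Origin: centre of its underside.
There are look-alikes about, which are no part of the job. What is shaped like the part that bears stop_top but blue or purple is not meant.

How it is judged:
On the way, in this order (a step that is already met when the one before it is completed fails the run):
1. the fingertips dwell just above the open top of the copper tube: grasp point within 25 mm of its axis and 15 to 85 mm above its top, for 1.5 s (horizontal distance between the grasp point and tube_copper below 0.025 m and z of the grasp point in the frame of tube_copper between 0.095 and 0.165 m), for 1.5 s.
2. the fingertips dwell just above the V groove of the green cradle: grasp point within 25 mm of its middle and 15 to 85 mm above the cheeks, for 1.5 s (horizontal distance between the grasp point and cradle_green below 0.025 m and z of the grasp point in the frame of cradle_green between 0.09 and 0.16 m), for 1.5 s.
3. the green ready button is pressed down (at least 4.5 of 6 mm) (value of joint ready above 0.0045 m), for 0.05 s.
At the end, for the whole second after the job is handed in: Both buttons are up (within 1.5 mm), all four tubes stand upright within 5 mm of where they stood, the wrench, bottle and bar lie within 20 mm of where they were, and everything is at rest (value of joint each of ready, stop below 0.0015 m and distance of each of tube_copper, tube_brass, tube_bright, tube_blue from where it was at the start of the episode below 0.005 m and distance of each of wrench, oil_bottle, square_bar from where it was at the start of the episode below 0.02 m and angle between each of tube_copper, tube_brass, tube_bright, tube_blue's own z axis and vertical below 0.1 rad and linear speed of each of tube_copper, tube_brass, tube_bright, tube_blue, wrench, oil_bottle, square_bar below 0.02 m/s); the robot touches nothing.
It fails at once if a tube, a cradle, the wrench, the bottle or the bar is touched by the robot (over 0.5 N) (contact force between any of the fingers, the arm and tube_copper above 0.5 N or contact force between any of the fingers, the arm and tube_brass above 0.5 N or contact force between any of the fingers, the arm and tube_bright above 0.5 N or contact force between any of the fingers, the arm and tube_blue above 0.5 N or contact force between any of the fingers, the arm and wrench above 0.5 N or contact force between any of the fingers, the arm and oil_bottle above 0.5 N or contact force between any of the fingers, the arm and square_bar above 0.5 N or contact force between any of the fingers, the arm and cradle_green above 0.5 N or contact force between any of the fingers, the arm and cradle_yellow above 0.5 N).
It fails at once if a tube is moved or lifted by more than 5 mm, or the wrench, bottle or bar by more than 20 mm (distance of any of tube_copper, tube_brass, tube_bright, tube_blue from where it was at the start of the episode above 0.005 m or distance of any of wrench, oil_bottle, square_bar from where it was at the start of the episode above 0.02 m).
It fails at once if another tube or the yellow cradle is pointed at: grasp point within 20 mm of its axis and less than 60 mm above its top ((horizontal distance between the grasp point and tube_brass below 0.02 m and z of the grasp point in the frame of tube_brass below 0.125 m) or (horizontal distance between the grasp point and tube_bright below 0.02 m and z of the grasp point in the frame of tube_bright below 0.135 m) or (horizontal distance between the grasp point and tube_blue below 0.02 m and z of the grasp point in the frame of tube_blue below 0.15 m) or (horizontal distance between the grasp point and cradle_yellow below 0.02 m and z of the grasp point in the frame of cradle_yellow below 0.135 m)).
It fails at once if the red stop button is pressed (over 2 mm) (value of joint stop above 0.002 m).
It also fails if it takes over 53 s, if anything falls off the work surface, if the arm or the gripper's body presses on something with over 40 N, if the wrist force passes 120 N, or if a joint passes its speed limit or range.

## Working session

There is one attempt and no reset: what is moved stays moved. The work goes in short steps, Python scripts to look and compute and a tool call to move; the robot and the scene stay as the last step left them, time stands still between calls to the robot, and variables do not carry over. Pictures are saved under pics/ and viewed, about 8 in all and at most 12, crops included, and the job is handed in when it is done.

Besides the shell and the picture viewer there is one more tool, called after "Call:" as a command line: name --argument value ..., lists and objects as JSON in quotes. apply_moves: Moves the arm, as the interface text tells. Its arguments: {"type":"object","properties":{"deltas":{"type":"array","items":{"type":"object","properties":{"translation":{"type":"array","items":{"type":"number"}},"turn":{"type":"array","items":{"type":"number"}},"hand":{"type":"number"}}}},"newtons":{"type":"number"}},"required":["deltas"]}

```bash
mkdir -p pics && cat > h.py <<'E'
import numpy as np, cv2
from bench import readout, camera, calibration, order
def save(name,fn):
    im=camera(name); cv2.imwrite('pics/'+fn,im[:,:,::-1]); return im
def ray(c,u,v,z):
    E=np.array(c['extrinsics']);R=E[:3,:3];o=-R.T@E[:3,3]
    d=R.T@np.array([(u-c['cx'])/c['fx'],(v-c['cy'])/c['fy'],1]);return o+d*(z-o[2])/d[2]
def proj(c,p):
    q=np.array(c['extrinsics'])@np.append(p,1);return np.array([c['fx']*q[0]/q[2]+c['cx'],c['fy']*q[1]/q[2]+c['cy']])
E
python3 - <<'E'
from h import *
for n in ('top','side'):
    save(n,n+'1.png'); c=calibration(n); E=np.array(c['extrinsics']); print(n,c['fx'],c['cx'],c['cy'],(-E[:3,:3].T@E[:3,3]).round(3),E[2,:3].round(2))
s=readout.read_state();print(s['time'],s['ee_pos'],s['eef_rot'],s['width'])
E
```

```text
top 490.847587255009 278.65551472591125 203.56497737585795 [ 0.511 -0.039  1.107] [ 0.11  0.01 -0.99]
side 382.61548394444594 273.3223601483668 209.67810661482295 [ 0.085 -0.62   0.721] [ 0.51  0.56 -0.65]
0.1 [0.21466128 0.58662856 0.23581475] [ 1.74498016e-01  9.84657312e-01 -6.43800413e-04 -7.82638214e-05] 0.08707261936808353
```

View pics/top1.png

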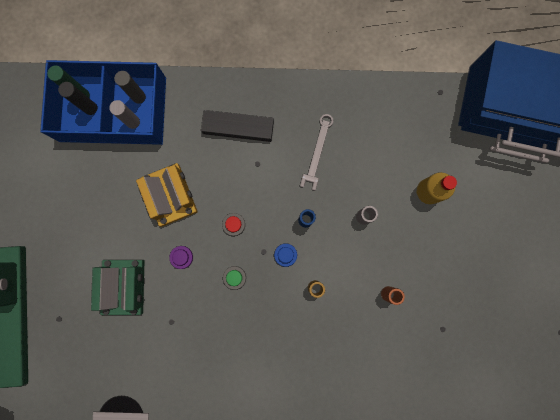

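View pics/side1.png

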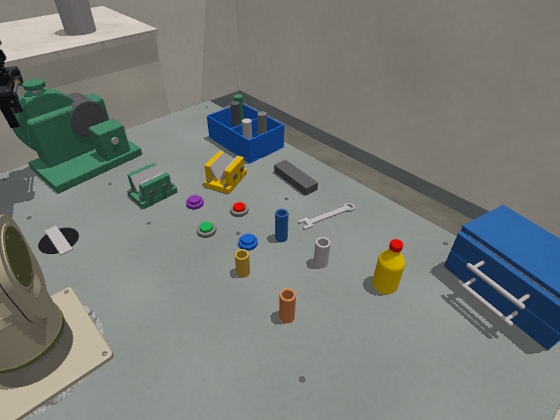

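The top view shows these candidates:
- **Tubes:** copper (395,296), brass (317,289), blue (307,218) and bright (369,215). The reddish one at (395,296) is the copper tube.
- **Cradles:** green (118,287) and yellow (167,196).
- **Buttons:** green ready (234,278), red stop (233,225), and look-alikes in blue (286,255) and purple (181,257).

I'll confirm these in an enlarged crop and compute positions.

```bash
python3 - <<'E'
from h import *
im=cv2.imread('pics/top1.png')
a=cv2.resize(im[245:335,80:260],None,fx=4,fy=4,interpolation=cv2.INTER_CUBIC)
b=cv2.resize(im[255:325,290:430],None,fx=5,fy=3.0,interpolation=cv2.INTER_CUBIC)
b=cv2.resize(im[260:320,290:434],None,fx=5,fy=5)[:220*1,:720]
b=cv2.resize(im[268:324,290:434],None,fx=4,fy=4,interpolation=cv2.INTER_CUBIC)
b=cv2.copyMakeBorder(b,0,0,0,720-b.shape[1],cv2.BORDER_CONSTANT)
cv2.imwrite('pics/crop1.png',np.vstack([a,b]))
c=calibration('top')
for n,u,v,z in [('copper',396,296,.08),('brass',317,289,.065),('blue',307,217,.09),('bright',369,214,.075),('green',118,287,.075),('yellow',166,194,.075),('ready',234,278,.018),('stop',233,225,.018),('bottle',449,183,.14)]: print(n,ray(c,u,v,z).round(3))
E
```

```text
copper [ 0.435 -0.278  0.08 ]
brass [ 0.445 -0.116  0.065]
blue [ 0.593 -0.091  0.09 ]
bright [ 0.604 -0.222  0.075]
green [0.439 0.299 0.075]
yellow [0.636 0.208 0.075]
ready [0.461 0.063 0.018]
stop [0.577 0.07  0.018]
bottle [ 0.664 -0.369  0.14 ]
```

View pics/crop1.png

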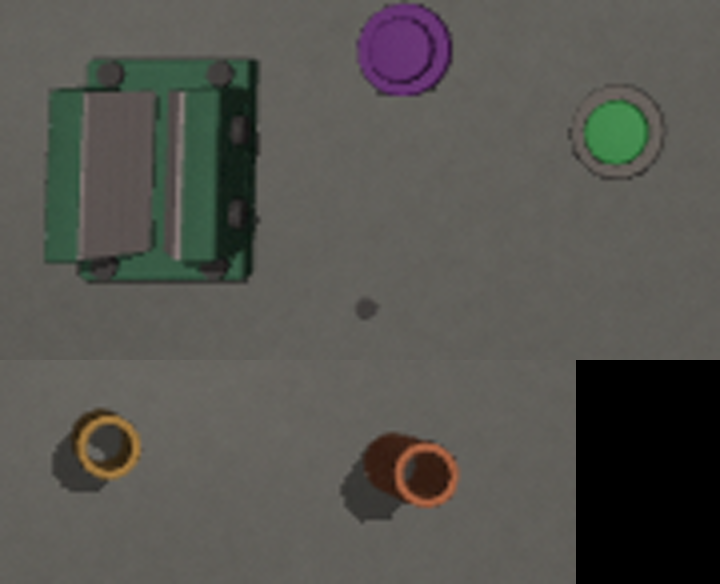

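Copper's rim centre is at top pixel (396.7,296.5), the green cradle's cheek-top centre at about (113,288.7) and the ready button at (234,278). The purple button at (181,257) is the look-alike.

```bash
python3 - <<'E'
from h import *
c=calibration('top');d=calibration('side')
for n,u,v,z in [('copper',396.7,296.5,.08),('green',113,288.7,.075),('ready',234,278,.018)]:
    p=ray(c,u,v,z); print(n,p.round(4),'side',proj(d,p).round(1))
s=readout.read_state();print(s['time'])
im=cv2.imread('pics/side1.png')
b=cv2.resize(im[275:335,250:325],(375,300),interpolation=cv2.INTER_CUBIC)
a=cv2.resize(im[155:215,115:190],(375,300),interpolation=cv2.INTER_CUBIC)
cv2.imwrite('pics/crop2.png',np.hstack([b,a]))
E
```

```text
copper [ 0.4345 -0.2791  0.08  ] side [287.3 293.7]
green [0.4353 0.3089 0.075 ] side [148.1 173.9]
ready [0.461  0.0633 0.018 ] side [205.7 226.2]
0.1
```

View pics/crop2.png

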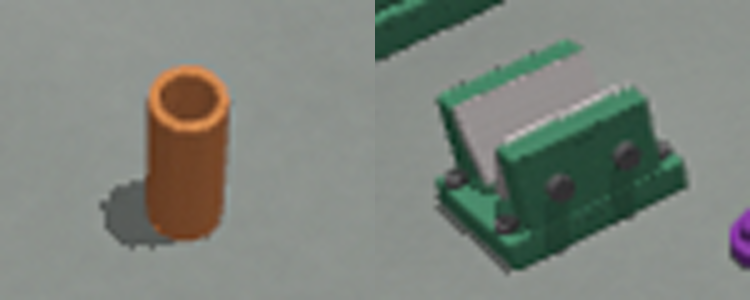

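Both cameras agree: copper is at (0.4345,−0.279) and the green cradle at (0.435,0.309). I'll start moving, closing the fingers and going clear of the machine first.

Call:
apply_moves --deltas '[{"translation": [0, -0.03, 0.005], "turn": [0, 0, 0], "hand": 0}, {"translation": [0, -0.04, 0.005], "turn": [0, 0, 0], "hand": 0}, {"translation": [0.005, -0.04, 0.005], "turn": [0, 0, 0], "hand": 0}, {"translation": [0.01, -0.04, 0.005], "turn": [0, 0, 0], "hand": 0}, {"translation": [0.02, -0.04, 0.005], "turn": [0, 0, 0], "hand": 0}]' --newtons 10

```text
time: 0.6
ee_pos: [0.2453, 0.393, 0.2564]
eef_rot: [0.17, 0.985, -0.004, -0.002]
ft_force: [0.1, -0.1, -0.1]
width: 0.0551
```

Call:
apply_moves --deltas '[{"translation": [0.04, -0.025, 0], "turn": [0, 0, 0], "hand": 0}, {"translation": [0.04, -0.025, 0], "turn": [0, 0, 0], "hand": 0}, {"translation": [0.04, -0.025, 0], "turn": [0, 0, 0], "hand": 0}, {"translation": [0.03, -0.035, 0], "turn": [0, 0, 0], "hand": 0}, {"translation": [0.03, -0.035, 0], "turn": [0, 0, 0], "hand": 0}]'

```text
time: 1.1
ee_pos: [0.4286, 0.2406, 0.2573]
eef_rot: [0.168, 0.986, -0.003, -0.002]
ft_force: [0.5, 0.2, -0.5]
width: 0.0149
```

Call:
apply_moves --deltas '[{"translation": [0.01, -0.045, 0], "turn": [0, 0, 0], "hand": 0}, {"translation": [0.01, -0.045, 0], "turn": [0, 0, 0], "hand": 0}, {"translation": [0.01, -0.045, 0], "turn": [0, 0, 0], "hand": 0}, {"translation": [0, -0.045, 0], "turn": [0, 0, 0], "hand": 0}, {"translation": [0, -0.045, 0], "turn": [0, 0, 0], "hand": 0}]'

```text
time: 1.6
ee_pos: [0.4606, 0.0059, 0.2557]
eef_rot: [0.168, 0.986, -0.004, -0.002]
ft_force: [1.3, -0.6, 0.1]
width: 0.0006
```

Call:
apply_moves --deltas '[{"translation": [-0.003, -0.045, 0], "turn": [0, 0, 0], "hand": 0}, {"translation": [-0.003, -0.045, 0], "turn": [0, 0, 0], "hand": 0}, {"translation": [-0.003, -0.045, 0], "turn": [0, 0, 0], "hand": 0}, {"translation": [-0.005, -0.045, 0], "turn": [0, 0, 0], "hand": 0}, {"translation": [-0.005, -0.04, 0], "turn": [0, 0, 0], "hand": 0}]'

```text
time: 2.1
ee_pos: [0.4384, -0.2238, 0.2553]
eef_rot: [0.169, 0.986, -0.003, -0.002]
ft_force: [0.4, 0.5, -0.1]
width: 0.0003
```

Call:
apply_moves --deltas '[{"translation": [-0.005, -0.03, 0], "turn": [0, 0, 0], "hand": 0}, {"translation": [-0.002, -0.015, 0], "turn": [0, 0, 0], "hand": 0}, {"translation": [0, 0, 0], "turn": [0, 0, 0], "hand": 0}, {"translation": [0, 0, 0], "turn": [0, 0, 0], "hand": 0}]'

```text
time: 2.5
ee_pos: [0.4276, -0.2763, 0.2549]
eef_rot: [0.174, 0.985, -0.004, -0.002]
ft_force: [0.4, 0.3, -0.8]
width: 0.0003
```

```bash
python3 - <<'E'
from h import *
s=readout.read_state();print(s['time'],s['ee_pos'],s['joint_positions'])
c=calibration('wrist');save('wrist','w1.png')
for p in [(.4345,-.279,.08),(.445,-.116,.065)]: print(proj(c,p))
p=proj(calibration('top'),s['ee_pos']);print(p)
E
```

```text
2.5 [ 0.4276458  -0.27629016  0.25486974] [-0.33243098  0.05501778  0.85313869  1.77035343 -0.03360923  1.33725808
  1.74953483]
[279.14703465 203.25722641]
[424.98675286 158.88951287]
[419.08542197 308.89091358]
```

View pics/w1.png

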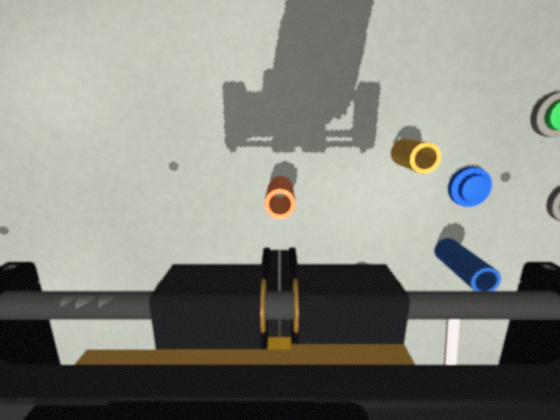

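The wrist view shows the copper rim at (280,203), against a predicted (279,203), so the position is confirmed. I'll descend to TCP z 0.124, which puts the tips 3 cm above the top.

Call:
apply_moves --deltas '[{"translation": [0.007, -0.003, -0.02], "turn": [0, 0, 0], "hand": 0}, {"translation": [0, 0, -0.03], "turn": [0, 0, 0], "hand": 0}, {"translation": [0, 0, -0.03], "turn": [0, 0, 0], "hand": 0}, {"translation": [0, 0, -0.02], "turn": [0, 0, 0], "hand": 0}, {"translation": [0, 0, 0], "turn": [0, 0, 0], "hand": 0}]'

```text
time: 3.05
ee_pos: [0.4381, -0.2716, 0.1518]
eef_rot: [0.168, 0.986, -0.002, -0.001]
ft_force: [-0.3, -0.6, 1.0]
width: 0.0008
```

Call:
apply_moves --deltas '[{"translation": [-0.003, -0.006, -0.012], "turn": [0, 0, 0], "hand": 0}, {"translation": [0, 0, -0.012], "turn": [0, 0, 0], "hand": 0}, {"translation": [0, 0, 0], "turn": [0, 0, 0], "hand": 0}, {"translation": [0, 0, 0], "turn": [0, 0, 0], "hand": 0}, {"translation": [0, 0, 0], "turn": [0, 0, 0], "hand": 0}]'

```text
time: 3.55
ee_pos: [0.4369, -0.2768, 0.1286]
eef_rot: [0.167, 0.986, -0.002, 0.0]
ft_force: [1.0, -1.4, -0.4]
width: 0.0006
```

Call:
apply_moves --deltas '[{"translation": [-0.002, -0.002, -0.004], "turn": [0, 0, 0], "hand": 0}, {"translation": [0, 0, 0], "turn": [0, 0, 0], "hand": 0}, {"translation": [0, 0, 0], "turn": [0, 0, 0], "hand": 0}, {"translation": [0, 0, 0], "turn": [0, 0, 0], "hand": 0}, {"translation": [0, 0, 0], "turn": [0, 0, 0], "hand": 0}]'

```text
time: 4.05
ee_pos: [0.4355, -0.2793, 0.1254]
eef_rot: [0.167, 0.986, -0.002, 0.001]
ft_force: [-0.6, -0.3, -0.3]
width: 0.0006
```

Call:
apply_moves --deltas '[{"translation": [0, 0, 0], "turn": [0, 0, 0], "hand": 0}, {"translation": [0, 0, 0], "turn": [0, 0, 0], "hand": 0}, {"translation": [0, 0, 0], "turn": [0, 0, 0], "hand": 0}, {"translation": [0, 0, 0], "turn": [0, 0, 0], "hand": 0}, {"translation": [0, 0, 0], "turn": [0, 0, 0], "hand": 0}]'

```text
time: 4.55
ee_pos: [0.4356, -0.2792, 0.1256]
eef_rot: [0.166, 0.986, -0.002, 0.001]
ft_force: [0.4, 0.1, 0.0]
width: 0.0002
```

Call:
apply_moves --deltas '[{"translation": [0, 0, 0], "turn": [0, 0, 0], "hand": 0}, {"translation": [0, 0, 0], "turn": [0, 0, 0], "hand": 0}, {"translation": [0, 0, 0], "turn": [0, 0, 0], "hand": 0}, {"translation": [0, 0, 0], "turn": [0, 0, 0], "hand": 0}, {"translation": [0, 0, 0], "turn": [0, 0, 0], "hand": 0}]'

```text
time: 5.05
ee_pos: [0.4356, -0.2792, 0.1255]
eef_rot: [0.166, 0.986, -0.002, 0.001]
ft_force: [-0.2, 1.0, -0.1]
width: 0.0002
```

Call:
apply_moves --deltas '[{"translation": [0, 0, 0], "turn": [0, 0, 0], "hand": 0}, {"translation": [0, 0, 0], "turn": [0, 0, 0], "hand": 0}, {"translation": [0, 0, 0], "turn": [0, 0, 0], "hand": 0}, {"translation": [0, 0, 0], "turn": [0, 0, 0], "hand": 0}, {"translation": [0, 0, 0], "turn": [0, 0, 0], "hand": 0}]'

```text
time: 5.55
ee_pos: [0.4356, -0.2792, 0.1255]
eef_rot: [0.166, 0.986, -0.002, 0.001]
ft_force: [0.4, -0.3, -0.1]
width: 0.0008
```

Call:
apply_moves --deltas '[{"translation": [0, 0, 0], "turn": [0, 0, 0], "hand": 0}, {"translation": [0, 0, 0], "turn": [0, 0, 0], "hand": 0}, {"translation": [0, 0, 0], "turn": [0, 0, 0], "hand": 0}]'

```text
time: 5.85
ee_pos: [0.4356, -0.2792, 0.1255]
eef_rot: [0.166, 0.986, -0.002, 0.001]
ft_force: [0.2, -0.8, 0.1]
width: 0.0001
```

Call:
apply_moves --deltas '[{"translation": [0, 0, 0.03], "turn": [0, 0, 0], "hand": 0}, {"translation": [0, 0, 0.03], "turn": [0, 0, 0], "hand": 0}, {"translation": [0, 0, 0.03], "turn": [0, 0, 0], "hand": 0}, {"translation": [0, 0, 0.03], "turn": [0, 0, 0], "hand": 0}, {"translation": [0, 0, 0.01], "turn": [0, 0, 0], "hand": 0}]'

```text
time: 6.35
ee_pos: [0.4334, -0.2787, 0.2583]
eef_rot: [0.167, 0.986, -0.002, -0.001]
ft_force: [0.2, -0.9, -1.2]
width: 0.0008
```

Copper dwell is done (over 2 s at about 1 mm off-axis). Next is the green cradle: go high through x≈0.47.

Call:
apply_moves --deltas '[{"translation": [0.008, 0.03, 0], "turn": [0, 0, 0], "hand": 0}, {"translation": [0.008, 0.045, 0], "turn": [0, 0, 0], "hand": 0}, {"translation": [0.008, 0.045, 0], "turn": [0, 0, 0], "hand": 0}, {"translation": [0.005, 0.045, 0], "turn": [0, 0, 0], "hand": 0}, {"translation": [0.003, 0.045, 0], "turn": [0, 0, 0], "hand": 0}]'

```text
time: 6.85
ee_pos: [0.4639, -0.0688, 0.259]
eef_rot: [0.173, 0.985, -0.003, 0.001]
ft_force: [0.9, -0.7, -0.2]
width: 0.0008
```

Call:
apply_moves --deltas '[{"translation": [0, 0.045, 0], "turn": [0, 0, 0], "hand": 0}, {"translation": [0, 0.045, 0], "turn": [0, 0, 0], "hand": 0}, {"translation": [0, 0.045, 0], "turn": [0, 0, 0], "hand": 0}, {"translation": [0, 0.045, 0], "turn": [0, 0, 0], "hand": 0}, {"translation": [-0.003, 0.045, 0], "turn": [0, 0, 0], "hand": 0}]'

```text
time: 7.35
ee_pos: [0.4585, 0.1655, 0.2566]
eef_rot: [0.173, 0.985, -0.002, -0.0]
ft_force: [-0.1, 0.0, 0.2]
width: 0.0002
```

Call:
apply_moves --deltas '[{"translation": [-0.005, 0.045, 0], "turn": [0, 0, 0], "hand": 0}, {"translation": [-0.005, 0.035, 0], "turn": [0, 0, 0], "hand": 0}, {"translation": [-0.005, 0.02, 0], "turn": [0, 0, 0], "hand": 0}, {"translation": [0, 0, 0], "turn": [0, 0, 0], "hand": 0}]'

```text
time: 7.75
ee_pos: [0.4389, 0.2763, 0.2528]
eef_rot: [0.169, 0.986, -0.003, -0.002]
ft_force: [0.3, -2.2, -0.2]
width: 0.0006
```

Call:
apply_moves --deltas '[{"translation": [-0.002, 0.025, 0], "turn": [0, 0, 0], "hand": 0}, {"translation": [0, 0.008, -0.01], "turn": [0, 0, 0], "hand": 0}, {"translation": [0, 0, -0.02], "turn": [0, 0, 0], "hand": 0}, {"translation": [0, 0, -0.02], "turn": [0, 0, 0], "hand": 0}, {"translation": [0, 0, 0], "turn": [0, 0, 0], "hand": 0}]'

```text
time: 8.25
ee_pos: [0.4378, 0.306, 0.198]
eef_rot: [0.17, 0.985, -0.005, -0.003]
ft_force: [-0.5, -0.4, -0.3]
width: 0.0004
```

```bash
python3 - <<'E'
from h import *
s=readout.read_state();print(s['time'],s['ee_pos'])
c=calibration('wrist');save('wrist','w2.png')
for p in [(.4353,.309,.075),(.461,.0633,.018)]: print(proj(c,p))
E
```

```text
8.25 [0.43775087 0.30600499 0.19803834]
[281.49058643 206.87187341]
[ 93.91466827 279.37993559]
```

View pics/w2.png

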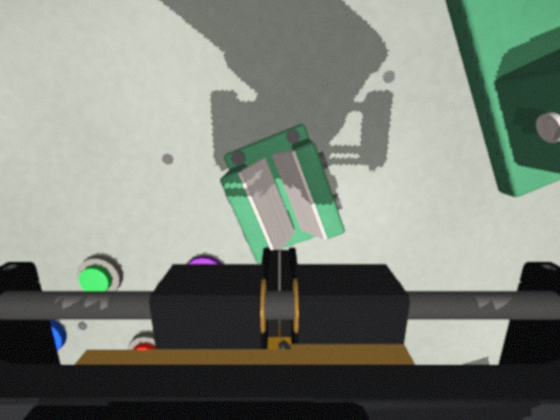

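The cradle's cheek-top centre appears at about (283,206), against a predicted (281,207). The ready button is at (95,280), against (94,279). I'll descend and dwell.

Call:
apply_moves --deltas '[{"translation": [-0.002, 0.003, -0.02], "turn": [0, 0, 0], "hand": 0}, {"translation": [0, 0, -0.02], "turn": [0, 0, 0], "hand": 0}, {"translation": [0, 0, -0.02], "turn": [0, 0, 0], "hand": 0}, {"translation": [0, 0, -0.01], "turn": [0, 0, 0], "hand": 0}, {"translation": [0, 0, 0], "turn": [0, 0, 0], "hand": 0}]'

```text
time: 8.8
ee_pos: [0.44, 0.3073, 0.1325]
eef_rot: [0.173, 0.985, -0.002, -0.0]
ft_force: [-0.1, -0.6, 0.2]
width: 0.0002
```

Call:
apply_moves --deltas '[{"translation": [0, 0, -0.004], "turn": [0, 0, 0], "hand": 0}, {"translation": [0, 0, 0], "turn": [0, 0, 0], "hand": 0}, {"translation": [0, 0, 0], "turn": [0, 0, 0], "hand": 0}]'

```text
time: 9.1
ee_pos: [0.4415, 0.3077, 0.131]
eef_rot: [0.173, 0.985, -0.001, 0.001]
ft_force: [-0.0, 0.7, 0.1]
width: 0.0003
```

Call:
apply_moves --deltas '[{"translation": [0, 0, 0], "turn": [0, 0, 0], "hand": 0}, {"translation": [0, 0, 0], "turn": [0, 0, 0], "hand": 0}, {"translation": [0, 0, 0], "turn": [0, 0, 0], "hand": 0}, {"translation": [0, 0, 0], "turn": [0, 0, 0], "hand": 0}, {"translation": [0, 0, 0], "turn": [0, 0, 0], "hand": 0}]'

```text
time: 9.6
ee_pos: [0.442, 0.3083, 0.1325]
eef_rot: [0.173, 0.985, 0.0, 0.002]
ft_force: [-0.9, 0.6, -0.2]
width: 0.0009
```

Call:
apply_moves --deltas '[{"translation": [0, 0, 0], "turn": [0, 0, 0], "hand": 0}, {"translation": [0, 0, 0], "turn": [0, 0, 0], "hand": 0}, {"translation": [0, 0, 0], "turn": [0, 0, 0], "hand": 0}, {"translation": [0, 0, 0], "turn": [0, 0, 0], "hand": 0}, {"translation": [0, 0, 0], "turn": [0, 0, 0], "hand": 0}]'

```text
time: 10.1
ee_pos: [0.4419, 0.3082, 0.1324]
eef_rot: [0.173, 0.985, 0.0, 0.001]
ft_force: [-0.5, 0.2, 0.1]
width: 0.0003
```

Call:
apply_moves --deltas '[{"translation": [0, 0, 0], "turn": [0, 0, 0], "hand": 0}, {"translation": [0, 0, 0], "turn": [0, 0, 0], "hand": 0}, {"translation": [0, 0, 0], "turn": [0, 0, 0], "hand": 0}, {"translation": [0, 0, 0], "turn": [0, 0, 0], "hand": 0}, {"translation": [0, 0, 0], "turn": [0, 0, 0], "hand": 0}]'

```text
time: 10.6
ee_pos: [0.4419, 0.3082, 0.1323]
eef_rot: [0.173, 0.985, 0.0, 0.001]
ft_force: [-0.1, 0.3, -0.6]
width: 0.0001
```

Call:
apply_moves --deltas '[{"translation": [0, 0, 0], "turn": [0, 0, 0], "hand": 0}, {"translation": [0, 0, 0], "turn": [0, 0, 0], "hand": 0}, {"translation": [0, 0, 0], "turn": [0, 0, 0], "hand": 0}, {"translation": [0, 0, 0], "turn": [0, 0, 0], "hand": 0}, {"translation": [0, 0, 0], "turn": [0, 0, 0], "hand": 0}]'

```text
time: 11.1
ee_pos: [0.4419, 0.3082, 0.1324]
eef_rot: [0.173, 0.985, 0.0, 0.001]
ft_force: [-0.5, 0.3, -0.6]
width: 0.0002
```

The dwell is within tolerance, but 13 mm high and 7 mm off. There's plenty of time, so I'll correct it and hold another two seconds at 3 cm.

Call:
apply_moves --deltas '[{"translation": [-0.006, 0.001, -0.008], "turn": [0, 0, 0], "hand": 0}, {"translation": [0, 0, -0.006], "turn": [0, 0, 0], "hand": 0}, {"translation": [0, 0, 0], "turn": [0, 0, 0], "hand": 0}, {"translation": [0, 0, 0], "turn": [0, 0, 0], "hand": 0}, {"translation": [0, 0, 0], "turn": [0, 0, 0], "hand": 0}]'

```text
time: 11.6
ee_pos: [0.4349, 0.3091, 0.1165]
eef_rot: [0.173, 0.985, -0.0, 0.001]
ft_force: [0.4, -0.1, -0.1]
width: 0.0003
```

Call:
apply_moves --deltas '[{"translation": [0, 0, 0], "turn": [0, 0, 0], "hand": 0}, {"translation": [0, 0, 0], "turn": [0, 0, 0], "hand": 0}, {"translation": [0, 0, 0], "turn": [0, 0, 0], "hand": 0}, {"translation": [0, 0, 0], "turn": [0, 0, 0], "hand": 0}, {"translation": [0, 0, 0], "turn": [0, 0, 0], "hand": 0}]'

```text
time: 12.1
ee_pos: [0.4354, 0.3093, 0.1171]
eef_rot: [0.173, 0.985, 0.0, 0.001]
ft_force: [-0.2, 0.0, 0.3]
width: 0.0004
```

Call:
apply_moves --deltas '[{"translation": [0, 0, 0], "turn": [0, 0, 0], "hand": 0}, {"translation": [0, 0, 0], "turn": [0, 0, 0], "hand": 0}, {"translation": [0, 0, 0], "turn": [0, 0, 0], "hand": 0}, {"translation": [0, 0, 0], "turn": [0, 0, 0], "hand": 0}, {"translation": [0, 0, 0], "turn": [0, 0, 0], "hand": 0}]'

```text
time: 12.6
ee_pos: [0.4354, 0.3093, 0.1171]
eef_rot: [0.173, 0.985, 0.0, 0.001]
ft_force: [0.4, 0.5, -0.5]
width: 0.0005
```

Call:
apply_moves --deltas '[{"translation": [0, 0, 0], "turn": [0, 0, 0], "hand": 0}, {"translation": [0, 0, 0], "turn": [0, 0, 0], "hand": 0}, {"translation": [0, 0, 0], "turn": [0, 0, 0], "hand": 0}, {"translation": [0, 0, 0], "turn": [0, 0, 0], "hand": 0}, {"translation": [0, 0, 0], "turn": [0, 0, 0], "hand": 0}]'

```text
time: 13.1
ee_pos: [0.4354, 0.3093, 0.1171]
eef_rot: [0.173, 0.985, 0.0, 0.001]
ft_force: [-0.0, 0.3, -0.6]
width: 0.0004
```

Call:
apply_moves --deltas '[{"translation": [0, 0, 0], "turn": [0, 0, 0], "hand": 0}, {"translation": [0, 0, 0], "turn": [0, 0, 0], "hand": 0}, {"translation": [0, 0, 0], "turn": [0, 0, 0], "hand": 0}, {"translation": [0, 0, 0], "turn": [0, 0, 0], "hand": 0}, {"translation": [0, 0, 0], "turn": [0, 0, 0], "hand": 0}]'

```text
time: 13.6
ee_pos: [0.4354, 0.3093, 0.1171]
eef_rot: [0.173, 0.985, 0.0, 0.001]
ft_force: [-0.9, 0.7, -0.8]
width: 0.0004
```

Call:
apply_moves --deltas '[{"translation": [0, 0, 0.03], "turn": [0, 0, 0], "hand": 0}, {"translation": [0, 0, 0.03], "turn": [0, 0, 0], "hand": 0}, {"translation": [0, -0.03, 0.01], "turn": [0, 0, 0], "hand": 0}, {"translation": [0.005, -0.045, 0], "turn": [0, 0, 0], "hand": 0}, {"translation": [0.005, -0.045, 0], "turn": [0, 0, 0], "hand": 0}]'

```text
time: 14.1
ee_pos: [0.4434, 0.1918, 0.1892]
eef_rot: [0.168, 0.986, 0.0, 0.001]
ft_force: [0.9, -0.2, 0.5]
width: 0.0004
```

Call:
apply_moves --deltas '[{"translation": [0.01, -0.045, 0], "turn": [0, 0, 0], "hand": 0}, {"translation": [0.005, -0.035, 0], "turn": [0, 0, 0], "hand": 0}, {"translation": [0, -0.02, 0], "turn": [0, 0, 0], "hand": 0}, {"translation": [0, 0, 0], "turn": [0, 0, 0], "hand": 0}, {"translation": [0, 0, 0], "turn": [0, 0, 0], "hand": 0}]'

```text
time: 14.6
ee_pos: [0.4591, 0.0818, 0.1905]
eef_rot: [0.172, 0.985, 0.001, 0.002]
ft_force: [-0.5, 0.3, -1.1]
width: 0.0004
```

Both dwells are now clean. Next I'll centre over the ready button (0.461,0.0633), descend to about 0.06 and check from near.

Call:
apply_moves --deltas '[{"translation": [0.002, -0.018, -0.02], "turn": [0, 0, 0], "hand": 0}, {"translation": [0, 0, -0.03], "turn": [0, 0, 0], "hand": 0}, {"translation": [0, 0, -0.03], "turn": [0, 0, 0], "hand": 0}, {"translation": [0, 0, -0.02], "turn": [0, 0, 0], "hand": 0}, {"translation": [0, 0, 0], "turn": [0, 0, 0], "hand": 0}]'

```text
time: 15.1
ee_pos: [0.4617, 0.0697, 0.0882]
eef_rot: [0.168, 0.986, 0.003, 0.004]
ft_force: [-0.8, 0.5, 0.7]
width: 0.0004
```

Call:
apply_moves --deltas '[{"translation": [0, 0, 0], "turn": [0, 0, 0], "hand": 0}, {"translation": [0, 0, 0], "turn": [0, 0, 0], "hand": 0}]'

```text
time: 15.3
ee_pos: [0.4621, 0.0713, 0.0893]
eef_rot: [0.167, 0.986, 0.003, 0.004]
ft_force: [-0.3, -0.1, -0.6]
width: 0.0004
```

```bash
python3 - <<'E'
from h import *
s=readout.read_state();print(s['time'],s['ee_pos'])
c=calibration('wrist');w=save('wrist','w3.png');save('side','s3.png')
print(proj(c,(.461,.0633,.018)),proj(calibration('side'),(.461,.0633,.018)))
a=cv2.imread('pics/w3.png');b=cv2.imread('pics/s3.png')[150:270,140:260]
cv2.imwrite('pics/c3.png',np.hstack([cv2.resize(a,(440,330)),cv2.resize(b,(330,330),interpolation=cv2.INTER_CUBIC)]))
E
```

```text
15.3 [0.46209819 0.07134148 0.08928652]
[266.29166647 230.74549602] [205.73445186 226.22633523]
```

View pics/c3.png

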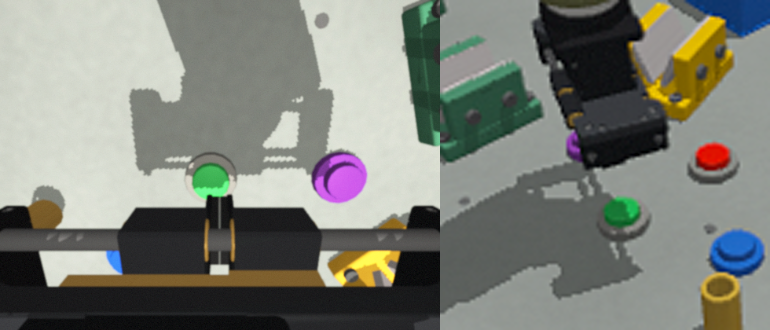

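The wrist view has the green button at about (268,230), against a predicted (266,231), so the target is right. I need −8 mm in y, then down.

Call:
apply_moves --deltas '[{"translation": [-0.001, -0.007, -0.01], "turn": [0, 0, 0], "hand": 0}, {"translation": [0, -0.001, -0.015], "turn": [0, 0, 0], "hand": 0}, {"translation": [0, 0, -0.01], "turn": [0, 0, 0], "hand": 0}, {"translation": [0, 0, 0], "turn": [0, 0, 0], "hand": 0}, {"translation": [0, 0, 0], "turn": [0, 0, 0], "hand": 0}]'

```text
time: 15.9
ee_pos: [0.4626, 0.062, 0.0543]
eef_rot: [0.167, 0.986, 0.004, 0.006]
ft_force: [-0.0, 0.1, 0.6]
width: 0.0004
```

Call:
apply_moves --deltas '[{"translation": [-0.001, 0.001, -0.01], "turn": [0, 0, 0], "hand": 0}, {"translation": [0, 0, -0.007], "turn": [0, 0, 0], "hand": 0}, {"translation": [0, 0, -0.004], "turn": [0, 0, 0], "hand": 0}, {"translation": [0, 0, 0], "turn": [0, 0, 0], "hand": 0}]'

```text
time: 16.3
ee_pos: [0.4626, 0.0634, 0.0327]
eef_rot: [0.167, 0.986, 0.005, 0.007]
ft_force: [-1.2, -1.1, 3.4]
width: 0.0004
```

Call:
apply_moves --deltas '[{"translation": [0, 0, -0.002], "turn": [0, 0, 0], "hand": 0}, {"translation": [0, 0, -0.002], "turn": [0, 0, 0], "hand": 0}]'

```text
time: 16.5
ee_pos: [0.4629, 0.0634, 0.0298]
eef_rot: [0.167, 0.986, 0.005, 0.007]
ft_force: [-13.9, -3.4, 43.0]
width: 0.0004
```

43 N means a hard stop has been reached. I'll look at it while holding.

```bash
python3 - <<'E'
from h import *
save('side','s4.png');w=save('wrist','w4.png')
s=readout.read_state();print(s['time'],s['ee_pos'],s['ft_force'])
b=cv2.imread('pics/s4.png')[190:250,170:250];a=cv2.imread('pics/w4.png')[150:330,200:380]
cv2.imwrite('pics/c4.png',np.hstack([cv2.resize(b,(400,300),interpolation=cv2.INTER_CUBIC),cv2.resize(a,(300,300),interpolation=cv2.INTER_CUBIC)]))
E
```

```text
16.6 [0.46274858 0.06339229 0.03005357] [-8.80044026 -1.54138433 25.57942929]
```

View pics/c4.png

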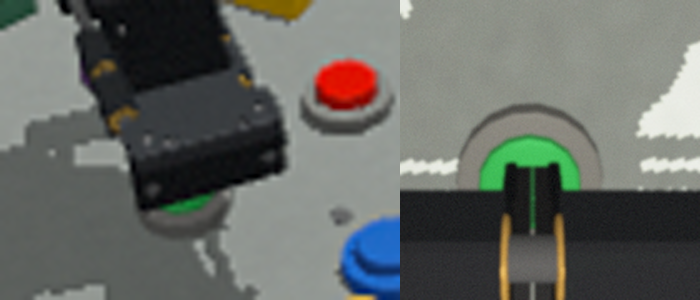

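The fingertips sit squarely on the green cap, which is down near its housing. With 25 N steady against about 5 N needed, it is fully pressed. Releasing.

Call:
apply_moves --deltas '[{"translation": [0, 0, 0.01], "turn": [0, 0, 0], "hand": 0}, {"translation": [0, 0, 0.03], "turn": [0, 0, 0], "hand": 0}, {"translation": [0, 0, 0.04], "turn": [0, 0, 0], "hand": 0}, {"translation": [0, 0, 0.04], "turn": [0, 0, 0], "hand": 0}, {"translation": [0, 0, 0.04], "turn": [0, 0, 0], "hand": 0}]'

```text
time: 17.1
ee_pos: [0.4589, 0.062, 0.1914]
eef_rot: [0.167, 0.986, 0.002, 0.003]
ft_force: [0.2, -0.0, -0.4]
width: 0.0006
```

Call:
apply_moves --deltas '[{"translation": [0, 0, 0], "turn": [0, 0, 0], "hand": 0}, {"translation": [0, 0, 0], "turn": [0, 0, 0], "hand": 0}, {"translation": [0, 0, 0], "turn": [0, 0, 0], "hand": 0}, {"translation": [0, 0, 0], "turn": [0, 0, 0], "hand": 0}, {"translation": [0, 0, 0], "turn": [0, 0, 0], "hand": 0}]'

```text
time: 17.6
ee_pos: [0.4603, 0.0624, 0.1944]
eef_rot: [0.167, 0.986, 0.004, 0.005]
ft_force: [0.4, -0.4, -0.9]
width: 0.001
```

```bash
python3 - <<'E'
from h import *
save('side','s5.png')
s=readout.read_state();print(s['time'],s['ee_pos'],s['ft_force'],np.abs(s['joint_vel']).max())
E
```

```text
17.65 [0.46025876 0.0624437  0.19433118] [-0.36731882  0.14955716  0.04783996] 0.004514397215203141
```

View pics/s5.png

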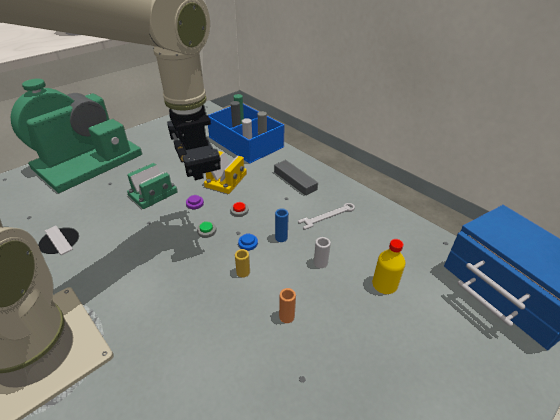

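The view matches the start: all tubes and bystanders are in place (copper 287,305; brass 242,263), the green button is up at (206,229), and the arm is clear and still. Handing in.

```bash
python3 -c "
from bench import order
print(order.close_job())"
```

```text
the job is handed in; nothing more can be done
None
```

I pointed at the copper tube and then at the green cradle's V groove, pressed the ready button and let it go, and handed the job in at about 17.7 s. The hand-in gives no verdict.

- **Copper tube:** the fingertips held still for over 2 s, about 3 cm above its open top and 1 mm off its axis.
- **Green cradle:** the first hold was about 4.3 cm above the cheeks and 7 mm off centre, inside the limits. I corrected it and held 2 s more, 2.8 cm above the middle.
- **Ready button:** it met a hard stop, with a peak wrist force of 43 N and 25 N while held. That is far above the roughly 5 N it needs, and the close-up showed only the fingertips, on the green cap. I did not read its travel directly, so "fully down" rests on the force and the picture.
- **Last check:** the side camera showed the tubes, bystanders and both buttons where they were at the start, with the ready button back up. The arm was clear and still with about 0 N at the wrist, and no check failed.

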